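# Hold a contact probe square on the ringed spot of a sloping sample

## Task

First, with the empty gripper, push the test stand's carriage by its thumb post to the robot's left until it is fully home against its stop. Then take the probe out of its rest and set its tip inside the ring mark (not the square mark) on the sloping sample, holding the probe square to the sample's face and pressing lightly, so that the sprung sample table sinks about half of its 8 mm travel and never hard onto its bottom. The program finishes while the gripper still holds the probe there, with the fingers off the stand and the things around left where they are.

Things in the scene. Friction and masses are not known exactly. Their poses are not given: they have to be found in the camera images.
- stand: Test stand fixed to the bench: aluminium base plate 130 (x) x 190 (y) x 12 mm, two rods along its y axis, grey end blocks 42 mm high at both y ends. Origin: centre of the underside. Its -x side faces roughly to the robot, its +y axis roughly to the robot's left. A white carriage rides on the rods and carries the sloping sample table.
- carriage (a joint): Travel of the carriage along the stand's +y axis (to the robot's left), m: 0 at the right end, 0.060 fully home against the left stop. It slides with about 2 N of friction and stays where it is left.
- post_top (a point): Centre of the top of the thumb post on the carriage: upright round steel post 14 mm in diameter, top 76 mm above the bench, standing 42 mm out of the carriage (lowest 8 mm: a black foot 30 mm in diameter), 77 mm to the stand's -x (robot) side of the carriage's middle. The sample table's nearest edge is 35 mm behind it. It moves with the carriage; axes as the stand's.
- sample_table (a joint): How far the sprung sample table (90 x 80 mm, white panel on top, on the carriage) has sunk along its own normal, m: 0 up, 0.008 bottomed. Its face slopes 0.35 rad (20 degrees), facing up and to the stand's -x (robot) side, its middle 82 mm above the bench. It gives way at about 0.3 N, then 0.5 N per mm: 2.3 N at half travel, 4.3 N at the bottom.
- ring_mark (a point): Centre of the ring mark (dark ring, 20 mm outside, 15 mm inside) on the sample's top face; it moves with the sample. Its z axis is the face's outward normal. The ring lies 10 mm up the slope and 16 mm to the stand's +y of the sample's middle. A dark square outline 18 mm wide, 26 mm down the slope and 34 mm to -y of the ring, is a different mark, to be left alone.
- rest: Probe rest fixed to the bench: white block 70 x 70 x 66 mm with an upright through hole 13 mm wide in the middle of its top. Origin: centre of the underside. It stands to the left or to the right of the stand; an orange vial rack stands on the other side.
- probe: The probe, loose, about 0.14 kg (varies): grey square handle 24 x 24 x 80 mm with a black display near its top, below it a steel stem 8 mm in diameter, 60 mm long, with a round end. Origin: the end of the tip; z runs up to the handle. It starts upright in the rest, stem in the hole, handle standing on the rest's top, handle faces parallel to the rest's sides.
- probe_grip (a point): Centre of the probe's square handle, 100 mm up from the tip's end; x and y axes square to its faces. Handle ends are 40 mm above and below this point.
- probe_tip (a point): The lowest point of the probe's tip (round end, radius 4 mm); z axis along the probe towards its handle.
- flask_a: Bystander: stoppered flask, 64 mm wide, 175 mm high; origin at the underside.
- flask_b: Bystander: stoppered flask, 56 mm wide, 155 mm high; origin at the underside.
- wash_bottle: Bystander: white bottle, 60 mm wide, 140 mm high; origin at the underside.
- dish: Bystander: glass dish, 90 mm wide, 18 mm high; origin at the underside.
- sample_jar: Bystander: amber jar, 40 mm wide, 50 mm high; origin at the underside.
- spare_panel: Bystander: spare white panel lying on the bench, 84 x 74 x 8 mm; origin at the underside.
- beaker: Bystander: open glass beaker, 60 mm wide, 75 mm high; origin at the underside.
- vial_rack: Bystander, fixed: orange rack 75 x 90 mm with six vials, 63 mm high; origin at the underside.
Mind the look-alikes: they are no part of the job. Of the things that look like the probe, the middle-sized one is meant.

How it is judged:
By the outcome, as a careful person would: the job done as asked, in the order asked, and still so for the second after the job is handed in, while the arm keeps its last pose, push and grip.
It also fails if it takes over 58 s, if anything falls off the work surface, if the arm or the gripper's body presses on something with over 40 N, if the wrist force passes 120 N, or if a joint passes its speed limit or range.

## Robot

A 6-joint arm with a two-finger parallel gripper is mounted at the origin on the work surface. World frame = base frame: x ahead of the robot, y to its left, z up, the work surface at z = 0. Lengths are in m, angles in degrees, forces in N, time in s.
With the tool pointing down it reaches from about 0.35 to 0.875 m from the base axis. Payload 4.2 kg.
Tool frame: the origin (TCP) lies on the centre line of the jaws, within the pads' length; the fingertips stand 19 mm ahead of it and the grasp point (between the pads) is the TCP; z points along the fingers, y is the line along which they close (so a half turn about z gives the same grasp; the last joint's range is limited). The gripper opens to 87 mm and grips with 3 to 60 N. Pads are 19 mm wide; open, the fingers measure 117 mm over their backs; the gripper's body (75 mm by 190 mm) begins 51 mm behind the grasp point.
Start: joints at [80.478, 22.042, 0.453, 0, -68.411, -14.817], TCP at [0.258, 0.569, 0.242] pointing down, gripper open.
Joint ranges: [-179.83, 179.83], [-69.29, 118.12], [-61.27, 80.66], [-181.25, 117.63], [-171.15, -9.14], [-177.46, 177.46]. Speed limits (degrees/s): [159.86, 159.86, 180, 180, 180, 180].

## Interface

Orientations are given as a 3x3 rotation matrix whose columns are the frame's x, y, z axes.
In Python, from station import sense, capture, finish_job, search_frame, masks_of gives the robot as it stands.
- The arm moves only by the tool drive_tool, never from a script. Its argument "rows" is a list of rows, each a list of 7 numbers: the opening in per cent of the stroke, from 0 (shut) to 100 (fully open), then the shift along the world's x, y, z in mm, then the turn, a rotation vector about the world's x, y, z in rad. In form: [[fingers, dx, dy, dz, wx, wy, wz], ...]. A call has 1 to 5 rows; each row shifts and turns the commanded pose from where the row before left it; what a row does not reach is not made up. A row lasts 1/12 s, in which the tool goes at most 41.7 mm and 7.16 degrees, less where a joint would pass 70% of its speed; a pose out of reach is approached as far as the arm can. A call is refused whole if a number of a shift passes 41.7 or a number of a turn 0.125, either way. A call with a gripper value outside its range is refused whole. The fingers move at their own pace and stop on an object; the grip force is fixed at half the most. Time passes only in rows, so rows that do not move let the fingers close. It gives the time, the measured TCP pose, the force, the opening and the grip force at its end, in the units of the state.
- sense(): the state, without advancing time (a new reading comes with each control period).
- capture(name): name is "scene" or "top" or "wrist"; returns a dict with "frame" (420x560x3 uint8, red, green, blue), "z_map" (420x560 float32, m along the optical axis (not along the pixel's ray), 0 where there is no reading), "fx", "fy", "cx", "cy" (pixels), "R" (3x3) and "t" (3): a world point X has camera coordinates R X + t; the wrist camera has in their place "T_tool_cam" (4x4, takes a point from camera to tool coordinates, whose origin is the TCP and whose axes are the flange's). Camera axes: x right, y down, z forward; pixel columns grow to the right and rows downward; lengths in m; the calibration is good to about 2 mm. A picture is of the moment at which its call begins: read the wrist's pose just before it.
- finish_job(): hands the job in; it is judged then, once.
Trained networks look in a picture, given as the dict that the camera call returned (one of the last four; its "shot" number tells which), for a name from the list of things; names that differ only in an ending like _2 or _b are one class to them, and where a whole thing is asked for, a point or a joint stands for the part that bears it (a point fixed in the world has none). Each returns a list of dicts, best first, with "p" (0 to 1); they miss things now and then, are a little off and sometimes report something else, mostly with a low value. They report only what shows in the picture. A call takes as long as a camera call. They do not tell look-alikes from the thing itself.
- search_frame(label, picture): "xy" ([column, row] in pixels, amid what is visible of it).
- masks_of(label, picture): "region" (420x560 bool, what is visible of it) and "xy" ([column, row] in pixels, amid what is visible of it).
The state is a dict: "time_s": time; "joints": joint angles; "joint_velocities": joint speeds; "effort": joint torques, N m; "tcp_pos": TCP position; "ee_rot": TCP orientation; "wrist_force": force on the tool from outside, world axes, zero at the start; "moment": the same for the moment, N m; "gripper_width": opening from 0.0 (shut) to 1.0 (fully open); "gripper_force": force on a finger pad.
Only numpy, scipy, OpenCV 4.12 (cv2) and the standard library are available. Lean on these libraries where they do the work, as an engineer would, in place of code of your own. Each camera call takes 0.05 s, during which the arm holds its last target. There are 200 camera calls.

## Working session

There is one attempt and no reset: what is moved stays moved. The work goes in short steps, Python scripts to look and compute and a tool call to move; the robot and the scene stay as the last step left them, time stands still between calls to the robot, and variables do not carry over. Pictures are saved under pics/ and viewed, at most 10 in all, crops included, and the job is handed in when it is done.

Besides the shell and the picture viewer there is one more tool, called after "Emit:" by a JSON object that holds its "api" and its "payload". drive_tool: Moves the arm, as the interface text tells. Its arguments: {"type":"object","properties":{"rows":{"type":"array"}},"required":["rows"]}

```bash
mkdir -p pics
cat > h.py <<'E'
import numpy as np,cv2,pickle
from station import sense,capture,finish_job,search_frame,masks_of
def world(p,u,v,z=None):
    z=p["z_map"][int(round(v)),int(round(u))] if z is None else z
    c=np.array([(u-p["cx"])/p["fx"]*z,(v-p["cy"])/p["fy"]*z,z])
    return p["R"].T@(c-p["t"])
def cloud(p):
    v,u=np.mgrid[0:420,0:560];z=p["z_map"]
    c=np.stack([(u-p["cx"])/p["fx"]*z,(v-p["cy"])/p["fy"]*z,z],-1)
    return (c-p["t"])@p["R"]
def proj(p,X):
    c=p["R"]@np.array(X)+p["t"];return np.array([p["fx"]*c[0]/c[2]+p["cx"],p["fy"]*c[1]/c[2]+p["cy"]])
def wristpic():
    s=sense();p=capture("wrist");T=p["T_tool_cam"];R=np.array(s["ee_rot"])
    Rwc=R@T[:3,:3];twc=R@T[:3,3]+np.array(s["tcp_pos"])
    p["R"]=Rwc.T;p["t"]=-Rwc.T@twc;return p
def save(n,*ims):cv2.imwrite("pics/"+n,cv2.cvtColor(np.hstack(ims),cv2.COLOR_RGB2BGR))
E
python3 - <<'E'
from h import *
np.set_printoptions(precision=4,suppress=True)
P={}
for n in("scene","top"):
    p=capture(n);P[n]=p
    save(n+".png",p["frame"])
    print(n,p["fx"],"cam",-p["R"].T@p["t"])
    for l in("stand","carriage","post_top","ring_mark","rest","probe","vial_rack","flask_a","wash_bottle"):
        for d in masks_of(l,p)[:4]:
            m=d["region"]&(p["z_map"]>0);C=cloud(p)[m]
            print(l,round(d["p"],2),np.round(d["xy"]),len(C),np.median(C,0) if len(C) else "",np.percentile(C,[2,98],0).ravel() if len(C) else "")
pickle.dump(P,open("P.pkl","wb"))
E
```

```text
scene 381.2086422658186 cam [1.1619 0.3677 0.7461]
stand 0.74 [271. 223.] 3485 [0.5842 0.0162 0.036 ] [ 0.4911 -0.0989  0.0043  0.6462  0.0957  0.0948]
carriage 0.89 [277. 218.] 1713 [0.5731 0.0117 0.0376] [ 0.4812 -0.0511  0.0129  0.6167  0.0571  0.0959]
carriage 0.21 [188. 184.] 824 [ 0.5476 -0.3018  0.028 ] [ 0.5026 -0.3536  0.0017  0.5702 -0.2702  0.0645]
post_top 0.83 [272. 217.] 1668 [0.5733 0.013  0.0377] [ 0.4884 -0.05    0.0212  0.6163  0.0561  0.096 ]
ring_mark 0.66 [273. 210.] 618 [0.5746 0.0005 0.085 ] [ 0.5258 -0.0443  0.0677  0.6144  0.0414  0.0967]
rest 0.77 [390. 254.] 1162 [0.5461 0.3091 0.0565] [0.4949 0.265  0.0029 0.5626 0.3456 0.0682]
probe 0.97 [447. 232.] 1013 [0.5161 0.4029 0.145 ] [0.4556 0.3841 0.0025 0.5248 0.4228 0.1961]
probe 0.77 [395. 229.] 388 [0.5299 0.3061 0.1155] [0.5142 0.2917 0.0687 0.5353 0.3189 0.1497]
probe 0.64 [356. 228.] 202 [0.5285 0.2128 0.0784] [0.5169 0.2014 0.0177 0.5339 0.2219 0.1051]
probe 0.17 [273. 218.] 1689 [0.5733 0.0127 0.0377] [ 0.4871 -0.0485  0.021   0.6165  0.0571  0.0959]
vial_rack 0.58 [188. 180.] 830 [ 0.5478 -0.3048  0.0
[... 1536 characters left out ...]
. 243.] 51 [0.5219 0.2059 0.1002] [0.5137 0.2001 0.052  0.5286 0.2158 0.1059]
vial_rack 0.63 [414. 237.] 858 [ 0.5295 -0.313   0.0235] [ 0.4939 -0.3574  0.0152  0.5645 -0.2739  0.0658]
flask_a 0.9 [287. 149.] 322 [0.7874 0.0108 0.0514] [ 0.7692 -0.0121  0.0244  0.8124  0.0336  0.1554]
flask_a 0.57 [231. 151.] 378 [0.7788 0.1723 0.0575] [0.7584 0.1498 0.0268 0.8014 0.2002 0.1752]
flask_a 0.55 [414. 239.] 947 [ 0.53   -0.3131  0.0229] [ 0.4929 -0.3615  0.0003  0.5675 -0.2724  0.0658]
flask_a 0.17 [299. 226.] 911 [ 0.5687 -0.0048  0.0815] [ 0.5256 -0.0448  0.0647  0.6093  0.0334  0.0961]
wash_bottle 0.86 [347. 154.] 501 [ 0.7537 -0.1379  0.0939] [ 0.7365 -0.1681  0.0116  0.7788 -0.1142  0.1411]
```

Run:
```python
from h import *
np.set_printoptions(precision=4,suppress=True)
P=pickle.load(open("P.pkl","rb"))
a=cv2.resize(P["top"]["frame"][180:310,110:370],(780,390),interpolation=2)
b=cv2.resize(P["scene"]["frame"][160:290,210:470],(780,390),interpolation=2)
cv2.imwrite("pics/a.png",cv2.cvtColor(cv2.resize(np.vstack([a,b]),(600,600)),4))
```

```text
(no output)
```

View pics/scene.png

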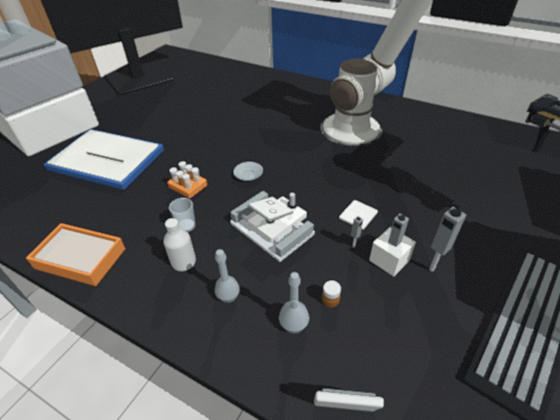

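View pics/a.png

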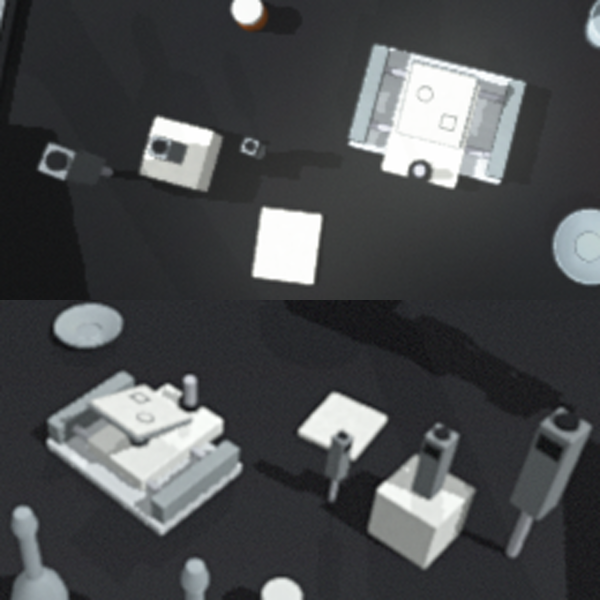

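Three probe-like things in the scene picture: large at (447,232), middle one in the white rest at (395,229), small at (356,228). The middle one fits: its top is at about 0.15 m, and it stands in the 66 mm rest. The vial rack is at (188,180). The crop confirms this. The thumb post is on the robot side of the carriage, and the ring is the mark nearer the robot's left.

Run:
```python
from h import *
np.set_printoptions(precision=4,suppress=True)
P=pickle.load(open("P.pkl","rb"))
for n in P:
    p=P[n];C=cloud(p);ok=p["z_map"]>0
    near=lambda x0,x1,y0,y1,z0,z1:ok&(C[...,0]>x0)&(C[...,0]<x1)&(C[...,1]>y0)&(C[...,1]<y1)&(C[...,2]>z0)&(C[...,2]<z1)
    def rect(m,t):
        q=C[m];r=cv2.minAreaRect((q[:,:2]*1000).astype(np.float32));print(n,t,len(q),np.round(r[0],1),np.round(r[1],1),round(r[2],1),"z",np.median(q[:,2]))
    rect(near(.46,.66,-.12,.12,.006,.11),"stand")
    rect(near(.46,.66,-.12,.12,.036,.047),"blocks+")
    rect(near(.46,.535,-.05,.06,.055,.085),"post")
    q=C[near(.46,.535,-.05,.06,.055,.085)];print(q[np.argsort(-q[:,2])][:14])
    rect(near(.47,.58,.25,.36,.062,.07),"rest top")
    rect(near(.49,.56,.27,.33,.135,.16),"probe top"); rect(near(.49,.56,.27,.33,.08,.16),"probe")
    rect(near(.45,.56,.36,.44,.18,.22),"big top")
    q=C[near(.535,.61,-.045,.04,.066,.1)]
    c=np.median(q,0);w=np.linalg.svd(q-q.mean(0))[2][2] if len(q)<3000 else 0;print("plane",q.mean(0),w*np.sign(w[2]))
s=sense();print(np.array(s["ee_rot"]),s["tcp_pos"],s["gripper_width"])
```

```text
scene stand 3407 [552.5  -0.4] [192.5 159.8] 73.5 z 0.03625502919924103
scene blocks+ 1083 [550.    0.2] [192.5 154.7] 73.6 z 0.04018148914928804
scene post 88 [510.7   1.2] [48.6 63.9] 0.0 z 0.06975239055200871
[[0.4925 0.0137 0.0782]
 [0.4957 0.0243 0.078 ]
 [0.4988 0.017  0.0774]
 [0.4915 0.0221 0.0774]
 [0.4937 0.0173 0.0771]
 [0.4899 0.0243 0.077 ]
 [0.4948 0.0209 0.0759]
 [0.4912 0.019  0.0759]
 [0.4889 0.0148 0.0758]
 [0.4876 0.0171 0.0757]
 [0.4863 0.0194 0.0757]
 [0.4954 0.0182 0.0753]
 [0.4913 0.025  0.0749]
 [0.4984 0.0198 0.0748]]
scene rest top 537 [520.8 305.1] [70.9 72.8] 73.6 z 0.06616207372342815
scene probe top 129 [521.4 305.5] [24.3 25.7] 74.9 z 0.1452655472776741
scene probe 361 [521.7 305.5] [24.5 25.8] 75.9 z 0.12279697172058325
scene big top 254 [505.5 403.5] [32.5 34.5] 67.5 z 0.19093281159637288
plane [ 0.5748 -0.0005  0.0847] [-0.3038  0.1072  0.9467]
top stand 3312 [567.5  -5.8] [196.6 199.6] 69.6 z 0.03793198290417785
top blocks+ 839 [551.   -1.3] [190.1 151. ] 73.9 z 0.03989300224073347
top post 119 [510.3  -3.7] [59.6 49. ] 89.8 z 0.0682391786249684
[[0.4909 0.0218 0.0793]
 [0.4882 0.0138 0.0778]
 [0.4963 0.0189 0.0776]
 [0.4989 0.0162 0.0768]
 [0.4962 0.0136 0.0767]
 [0.4884 0.0192 0.0765]
 [0.4885 0.0218 0.0763]
 [0.4883 0.0165 0.0759]
 [0.4938 0.0217 0.0754]
 [0.4937 0.0163 0.0752]
 [0.4938 0.019  0.0751]
 [0.4911 0.0191 0.0751]
 [0.4939 0.0243 0.0749]
 [0.4913 0.0244 0.0748]]
top rest top 423 [521.  303.9] [70.7 69.8] 73.8 z 0.06520674643201584
top probe top 97 [520.9 303.9] [24.6 24.6] 74.7 z 0.14512221821127663
top probe 142 [520.9 304.1] [24.7 24.8] 72.2 z 0.14341311957529168
top big top 191 [504.5 401.9] [33.9 33.6] 66.6 z 0.1909807445630171
plane [ 0.5717 -0.0038  0.0824] [-0.3267  0.0943  0.9404]
[[ 0.9111 -0.4121 -0.    ]
 [-0.4121 -0.9111  0.    ]
 [-0.     -0.     -1.    ]] [0.2575 0.5694 0.2416] 1.0042347262270972
```

Emit:
{"api": "drive_tool", "payload": {"rows": [[0,15,-39,0,0,0,-0.0955],[0,15,-39,0,0,0,-0.0955],[0,15,-39,0,0,0,-0.0955],[0,15,-39,0,0,0,-0.0955],[0,15,-39,0,0,0,-0.0955]]}}

```text
time_s: 1.42
tcp_pos: [0.3326, 0.3732, 0.2417]
ee_rot: [[0.617, -0.787, 0.0], [-0.787, -0.617, 0.0], [-0.0, -0.0, -1.0]]
wrist_force: [0.8, 0.2, 0.8]
gripper_width: 0.705
gripper_force: 0.0
```

Emit:
{"api": "drive_tool", "payload": {"rows": [[0,15,-39,0,0,0,-0.0955],[0,15,-39,0,0,0,-0.0955],[0,15,-39,0,0,0,-0.0955],[0,15,-39,0,0,0,-0.0955],[0,15,-39,0,0,0,-0.0955]]}}

```text
time_s: 1.83
tcp_pos: [0.4073, 0.1786, 0.2421]
ee_rot: [[0.186, -0.983, 0.001], [-0.983, -0.186, 0.001], [-0.001, -0.001, -1.0]]
wrist_force: [2.0, 0.7, -0.1]
gripper_width: 0.321
gripper_force: 0.0
```

Emit:
{"api": "drive_tool", "payload": {"rows": [[0,15,-39,0,0,0,-0.0955],[0,15,-39,0,0,0,-0.0955],[0,15,-39,0,0,0,-0.0955],[0,15,-39,0,0,0,-0.0955],[0,15,-39,0,0,0,-0.0955]]}}

```text
time_s: 2.25
tcp_pos: [0.4823, -0.016, 0.242]
ee_rot: [[-0.287, -0.958, 0.001], [-0.958, 0.287, 0.0], [-0.001, -0.001, -1.0]]
wrist_force: [0.6, 0.8, -0.1]
gripper_width: 0.021
gripper_force: 0.0
```

Run:
```python
from h import *
np.set_printoptions(precision=4,suppress=True)
p=wristpic();save("w1.png",p["frame"]);C=cloud(p)
print("cam",-p["R"].T@p["t"],p["fx"])
m=(p["z_map"]>0)&(C[...,2]>.07)&(C[...,2]<.085)&(C[...,0]<.52)&(C[...,0]>.46)&(abs(C[...,1])<.06)
q=C[m];print(len(q),q.mean(0) if len(q) else "",q.min(0),q.max(0))
```

```text
cam [ 0.4584 -0.093   0.3854] 378.39731913526435
205 [0.4919 0.0182 0.0754] [0.4853 0.0124 0.07  ] [0.499  0.0255 0.0779]
```

View pics/w1.png

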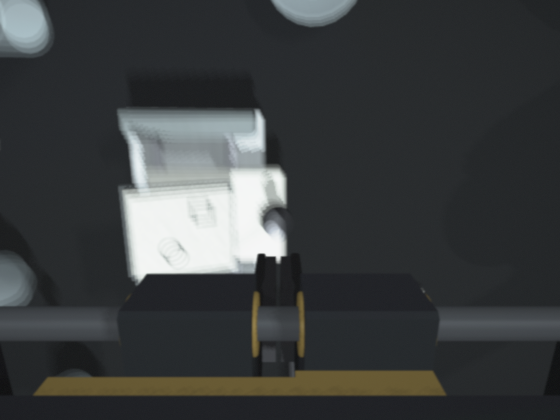

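The wrist view, blurred by motion, shows the post at (275,215) beside the shut fingers at (278,265), and the ring at about (173,250). The post top measures (0.492, 0.018, 0.076), which agrees with the text. Next: descend beside the post.

Emit:
{"api": "drive_tool", "payload": {"rows": [[0,0,-1,-34,0,0,0],[0,0,-1,-34,0,0,0],[0,0,-1,-34,0,0,0],[0,0,-1,-34,0,0,0],[0,0,-1,-34,0,0,0]]}}

```text
time_s: 2.72
tcp_pos: [0.4821, -0.019, 0.0706]
ee_rot: [[-0.283, -0.959, 0.002], [-0.959, 0.283, 0.0], [-0.001, -0.001, -1.0]]
wrist_force: [-0.1, 0.1, 0.1]
gripper_width: 0.002
gripper_force: 0.0
```

Emit:
{"api": "drive_tool", "payload": {"rows": [[0,0,0,-2,0,0,0],[0,2,7,0,0,0,0],[0,2,7,0,0,0,0],[0,2,7,0,0,0,0],[0,2,7,0,0,0,0]]}}

```text
time_s: 3.13
tcp_pos: [0.4912, 0.0101, 0.0717]
ee_rot: [[-0.282, -0.959, 0.003], [-0.959, 0.282, 0.001], [-0.002, -0.003, -1.0]]
wrist_force: [-0.1, -3.6, 2.2]
gripper_width: 0.006
gripper_force: 1.3
```

Emit:
{"api": "drive_tool", "payload": {"rows": [[0,2,7,0,0,0,0],[0,2,7,0,0,0,0],[0,2,7,0,0,0,0]]}}

```text
time_s: 3.38
tcp_pos: [0.4963, 0.0306, 0.0705]
ee_rot: [[-0.282, -0.959, 0.001], [-0.959, 0.282, -0.0], [0.0, -0.001, -1.0]]
wrist_force: [0.3, -24.8, 6.6]
gripper_width: 0.002
gripper_force: 14.0
```

Emit:
{"api": "drive_tool", "payload": {"rows": [[0,0,0,0,0,0,0],[0,0,0,0,0,0,0]]}}

```text
time_s: 3.55
tcp_pos: [0.4962, 0.0301, 0.0702]
ee_rot: [[-0.282, -0.959, 0.0], [-0.959, 0.282, -0.001], [0.001, -0.0, -1.0]]
wrist_force: [-0.2, -4.4, 4.1]
gripper_width: 0.005
gripper_force: 2.3
```

Emit:
{"api": "drive_tool", "payload": {"rows": [[0,1,3,0,0,0,0],[0,1,3,0,0,0,0],[0,1,3,0,0,0,0],[0,0,0,0,0,0,0]]}}

```text
time_s: 3.88
tcp_pos: [0.4962, 0.0312, 0.0702]
ee_rot: [[-0.282, -0.96, -0.01], [-0.959, 0.282, -0.013], [0.016, 0.006, -1.0]]
wrist_force: [3.9, -39.6, 8.2]
gripper_width: 0.005
gripper_force: 18.5
```

Emit:
{"api": "drive_tool", "payload": {"rows": [[0,-2,-8,0,0,0,0],[0,-5,-17,0,0,0,0],[0,-3,-12,0,0,0,0],[0,0,0,30,0,0,0],[0,0,0,40,0,0,0]]}}

```text
time_s: 4.3
tcp_pos: [0.4864, 0.0013, 0.1373]
ee_rot: [[-0.284, -0.959, -0.008], [-0.959, 0.284, -0.002], [0.004, 0.008, -1.0]]
wrist_force: [0.7, 0.4, -1.5]
gripper_width: 0.007
gripper_force: 0.0
```

Emit:
{"api": "drive_tool", "payload": {"rows": [[0,-10,-10,40,0,0,0],[0,-20,-20,40,0,0,0],[0,-20,-20,0,0,0,0],[0,-10,-10,0,0,0,0],[0,0,0,0,0,0,0]]}}

```text
time_s: 4.72
tcp_pos: [0.4297, -0.0556, 0.2128]
ee_rot: [[-0.285, -0.959, -0.0], [-0.959, 0.285, 0.001], [-0.001, 0.001, -1.0]]
wrist_force: [-0.3, -0.7, -0.1]
gripper_width: 0.009
gripper_force: 0.0
```

Run:
```python
from h import *
np.set_printoptions(precision=4,suppress=True)
s=sense();print(s["tcp_pos"],s["wrist_force"])
p=wristpic();t=capture("top");sc=capture("scene");pickle.dump((p,t,sc),open("Q.pkl","wb"))
for q in(t,sc,p):
    C=cloud(q);m=(q["z_map"]>0)&(C[...,2]>.068)&(C[...,2]<.085)&(C[...,0]<.525)&(C[...,0]>.46)&(C[...,1]>.01)&(C[...,1]<.08)
    A=C[m];print(len(A),A.mean(0),A.min(0),A.max(0))
a=cv2.resize(t["frame"][195:265,245:350],(500,333),interpolation=2)
save("b.png",cv2.resize(p["frame"],(444,333)),a[:,:350])
```

```text
[ 0.4297 -0.0556  0.2128] [-0.3302 -0.7095 -0.1072]
20 [0.5005 0.0449 0.0752] [0.4941 0.0401 0.0721] [0.5051 0.051  0.079 ]
27 [0.5019 0.0467 0.0744] [0.494  0.0393 0.0705] [0.5077 0.053  0.0795]<stdin>:7: RuntimeWarning: Mean of empty slice.
  ret = um.true_divide(
Traceback (most recent call last):
ValueError: zero-size array to reduction operation minimum which has no identity
```

The post is now 30 mm to +y of the stand's middle, which is what home would give if the travel is symmetric. That agrees with the hard stop felt. I'll check it by eye.

Run:
```python
from h import *
p,t,sc=pickle.load(open("Q.pkl","rb"))
a=cv2.resize(t["frame"][195:265,245:350],(500,333),interpolation=2)
save("b.png",cv2.resize(p["frame"],(444,333)),a[:,:350])
```

```text
(no output)
```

View pics/b.png

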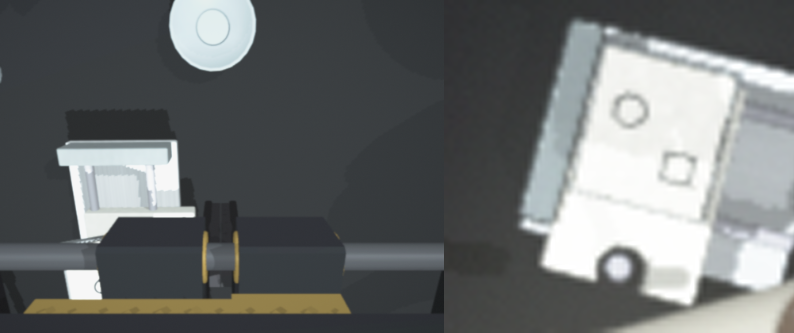

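Fully home: the carriage sits flush against the left end block in the crop, with the ring at (628,110) and the square at (678,168). Now two sharp wrist views of the ring.

Emit:
{"api": "drive_tool", "payload": {"rows": [[0,31,31,7,0,0,0],[0,31,31,7,0,0,0],[0,31,31,7,0,0,0],[0,31,31,7,0,0,0],[0,31,31,7,0,0,0]]}}

```text
time_s: 5.28
tcp_pos: [0.5792, 0.0933, 0.2444]
ee_rot: [[-0.282, -0.96, -0.002], [-0.96, 0.282, -0.001], [0.001, 0.002, -1.0]]
wrist_force: [0.3, -0.2, 0.6]
gripper_width: 0.009
gripper_force: 0.0
```

Emit:
{"api": "drive_tool", "payload": {"rows": [[0,0,0,0,0,0,0],[0,0,0,0,0,0,0],[0,0,0,0,0,0,0]]}}

```text
time_s: 5.53
tcp_pos: [0.5773, 0.0913, 0.2437]
ee_rot: [[-0.282, -0.959, -0.003], [-0.959, 0.282, -0.001], [0.002, 0.003, -1.0]]
wrist_force: [0.0, -0.7, 0.7]
gripper_width: 0.005
gripper_force: 0.0
```

Run:
```python
from h import *
p=wristpic();pickle.dump(p,open("r1.pkl","wb"));save("r1.png",p["frame"])
```

Emit:
{"api": "drive_tool", "payload": {"rows": [[0,-20,20,0,0,0,0],[0,-20,20,0,0,0,0],[0,0,0,0,0,0,0],[0,0,0,0,0,0,0],[0,0,0,0,0,0,0]]}}

```text
time_s: 6.0
tcp_pos: [0.5373, 0.1301, 0.2461]
ee_rot: [[-0.283, -0.959, 0.001], [-0.959, 0.283, 0.0], [-0.0, -0.001, -1.0]]
wrist_force: [0.2, -0.4, 0.7]
gripper_width: 0.005
gripper_force: 0.0
```

```bash
cat > ring.py <<'E'
from h import *
np.set_printoptions(precision=4,suppress=True)
p=wristpic();pickle.dump(p,open("r2.pkl","wb"))
O=[]
for n in("r1","r2"):
    p=pickle.load(open(n+".pkl","rb"));C=cloud(p);ok=p["z_map"]>0
    m=ok&(np.abs(C[...,0]-.575)<.035)&(np.abs(C[...,1]-.024)<.03)&(C[...,2]>.06)&(C[...,2]<.105)
    q=C[m]
    for _ in range(3):
        c=q.mean(0);w=np.linalg.svd(q-c,full_matrices=False)[2][2];w*=np.sign(w[2]);q=q[np.abs((q-c)@w)<.003]
    print(n,len(q),"plane",c,w,"yaw",np.degrees(np.arctan2(-w[1],-w[0])),"tilt",np.arccos(w[2]))
    g=cv2.cvtColor(p["frame"],cv2.COLOR_RGB2GRAY)
    G=cv2.resize(g,None,fx=3,fy=3,interpolation=2)
    th=cv2.adaptiveThreshold(G,255,0,1,61,12)
    cs,_=cv2.findContours(th,cv2.RETR_LIST,2)
    u0=proj(p,[.5885,.0365,.0855])
    for k in cs:
        if len(k)<20 or cv2.contourArea(k)<300: continue
        (x,y),(a,b),_=cv2.fitEllipse(k);u=np.array([(x+1)/3-1/3-.0,(y+1)/3-1/3])
        if np.linalg.norm(u-u0)<45 and a>20 and b/a<1.5:
            d=p["R"].T@np.array([(u[0]-p["cx"])/p["fx"],(u[1]-p["cy"])/p["fy"],1]);o=-p["R"].T@p["t"]
            X=o+d*((c-o)@w)/(d@w);print("  ell",u,a/3,b/3,"mm",1e3*np.sqrt(a*b)/3/p["fx"]*((c-o)@w)/(d@w),"X",X)
    print("  expect px",u0)
E
python3 ring.py
```

```text
r1 7204 plane [0.576  0.0229 0.0833] [-0.329   0.094   0.9397] yaw -15.941423361118574 tilt 0.34916579563347
  ell [245.4968 138.6012] 18.164422353108723 19.21380615234375 mm 14.706321255876945 X [0.5868 0.0381 0.0856]
  ell [245.2905 138.5166] 24.962674458821613 26.07945505777995 mm 20.08034323838102 X [0.587  0.0379 0.0856]
  ell [266.1718 107.0036] 180.4472859700521 205.75665283203125 mm 151.10920345192358 X [0.5645 0.0198 0.0795]
  expect px [242.8863 137.2815]
r2 8123 plane [0.576  0.0229 0.0833] [-0.3294  0.0925  0.9397] yaw -15.677504029447869 tilt 0.3491857483885985
  ell [181.4362 104.0677] 19.123199462890625 20.671429951985676 mm 15.361695987738145 X [0.5871 0.0381 0.0857]
  ell [181.3423 103.9943] 25.947840372721355 27.974436442057293 mm 20.81367671602759 X [0.5871 0.038  0.0857]
  ell [185.4779  78.6328] 128.45245361328125 143.92060343424478 mm 103.6321180707833 X [0.5779 0.0214 0.0841]
  ell [208.1526  84.5813] 170.48677571614584 206.0823771158854 mm 146.22307089704182 X [0.5637 0.0299 0.0783]
  expect px [179.0315 102.5354]
```

View pics/r1.png

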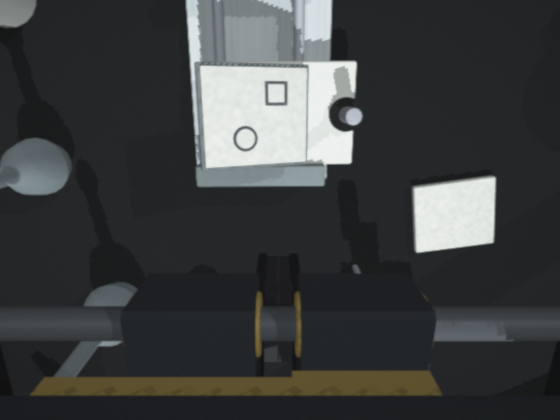

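Ring: (0.587, 0.038, 0.0857) from both views, diameters 15/20 mm; at (245,139) in the picture, with the square at (276,93). The face tilt is 0.349 rad and the yaw -15.8°. Next I look straight down at the middle probe in the rest.

Emit:
{"api": "drive_tool", "payload": {"rows": [[60,2,37,4,0,0,0],[60,2,37,4,0,0,0],[60,2,37,4,0,0,0],[60,1,37,4,0,0,0],[60,1,37,4,0,0,0]]}}

```text
time_s: 6.47
tcp_pos: [0.5462, 0.3164, 0.2658]
ee_rot: [[-0.284, -0.959, 0.0], [-0.959, 0.284, -0.0], [0.0, -0.0, -1.0]]
wrist_force: [0.2, 0.6, -0.9]
gripper_width: 0.299
gripper_force: 0.0
```

Emit:
{"api": "drive_tool", "payload": {"rows": [[60,0,35,0,0,0,0],[60,0,35,0,0,0,0],[60,0,0,0,0,0,0],[60,0,0,0,0,0,0],[60,0,0,0,0,0,0]]}}

```text
time_s: 6.88
tcp_pos: [0.5459, 0.3848, 0.2651]
ee_rot: [[-0.283, -0.959, -0.001], [-0.959, 0.283, -0.001], [0.001, 0.0, -1.0]]
wrist_force: [0.4, 0.9, 0.3]
gripper_width: 0.586
gripper_force: 0.0
```

Run:
```python
from h import *
np.set_printoptions(precision=4,suppress=True)
p=wristpic();pickle.dump(p,open("g1.pkl","wb"));save("g1.png",p["frame"]);C=cloud(p);ok=p["z_map"]>0
for t,z0,z1,r in(("probe",.138,.152,.025),("rest",.06,.07,.055)):
    m=ok&(abs(C[...,2]-(z0+z1)/2)<(z1-z0)/2)&(np.hypot(C[...,0]-.521,C[...,1]-.3045)<r)
    q=C[m];R=cv2.minAreaRect((q[:,:2]*1000).astype(np.float32));print(t,len(q),np.round(R[0],1),np.round(R[1],1),round(R[2],1),np.median(q[:,2]))
s=sense();print(s["tcp_pos"],s["wrist_force"],np.array(s["ee_rot"])[:,0])
```

```text
probe 1370 [520.4 306.4] [23.6 24.7] 73.5 0.14670837446009238
rest 5481 [520.5 306.2] [69.6 70.1] 73.6 0.06631019733881663
[0.546  0.3844 0.2655] [-0.2406 -0.2564 -0.7355] [-0.284  -0.9588  0.0008]
```

View pics/g1.png

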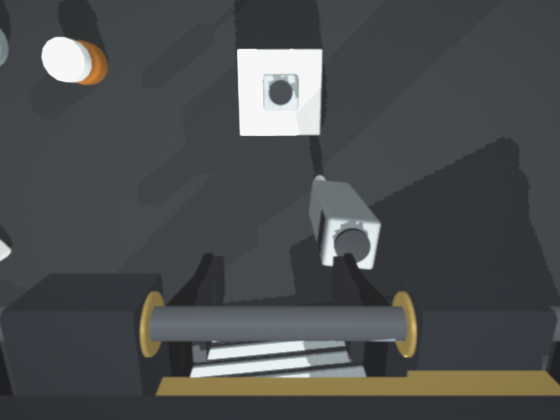

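The wrist view shows the middle probe in the white rest at (280,92) and the large decoy at (345,225). Both probe and rest are square to the jaws and centred at (0.520, 0.306). Next: move over it and descend.

Emit:
{"api": "drive_tool", "payload": {"rows": [[60,-10,-30,0,0,0,0],[60,-10,-30,0,0,0,0],[60,-6,-19,0,0,0,0],[60,0,0,-30,0,0,0],[60,0,0,-30,0,0,0]]}}

```text
time_s: 7.35
tcp_pos: [0.5207, 0.3047, 0.2087]
ee_rot: [[-0.286, -0.958, 0.006], [-0.958, 0.286, 0.005], [-0.007, -0.004, -1.0]]
wrist_force: [-0.1, 0.6, -1.3]
gripper_width: 0.602
gripper_force: 0.0
```

Emit:
{"api": "drive_tool", "payload": {"rows": [[60,0,0,-30,0,0,0],[60,0,0,-30,0,0,0],[60,0,0,-20,0,0,0],[60,0,0,-17,0,0,0],[60,0,0,0,0,0,0]]}}

```text
time_s: 7.77
tcp_pos: [0.518, 0.3034, 0.1053]
ee_rot: [[-0.285, -0.958, -0.006], [-0.958, 0.285, -0.005], [0.006, 0.004, -1.0]]
wrist_force: [-0.4, 0.1, -0.5]
gripper_width: 0.6
gripper_force: 0.0
```

Emit:
{"api": "drive_tool", "payload": {"rows": [[20,0,0,0,0,0,0],[15,0,0,0,0,0,0],[10,0,0,0,0,0,0],[0,0,0,0,0,0,0],[0,0,0,0,0,0,0]]}}

```text
time_s: 8.18
tcp_pos: [0.52, 0.307, 0.1099]
ee_rot: [[-0.283, -0.959, 0.002], [-0.959, 0.283, 0.002], [-0.002, -0.001, -1.0]]
wrist_force: [0.1, -0.2, -0.7]
gripper_width: 0.307
gripper_force: 0.0
```

Emit:
{"api": "drive_tool", "payload": {"rows": [[0,0,0,0,0,0,0],[0,0,0,0,0,0,0],[0,0,0,0,0,0,0]]}}

```text
time_s: 8.43
tcp_pos: [0.5201, 0.3071, 0.1099]
ee_rot: [[-0.282, -0.959, 0.002], [-0.959, 0.282, 0.001], [-0.001, -0.001, -1.0]]
wrist_force: [0.1, -1.3, 4.7]
gripper_width: 0.273
gripper_force: 30.0
```

Emit:
{"api": "drive_tool", "payload": {"rows": [[0,0,0,8,0,0,0],[0,0,0,15,0,0,0],[0,0,0,20,0,0,0],[0,0,0,25,0,0,0],[0,0,0,30,0,0,0]]}}

```text
time_s: 8.85
tcp_pos: [0.5182, 0.306, 0.2055]
ee_rot: [[-0.283, -0.959, -0.005], [-0.959, 0.283, -0.003], [0.004, 0.004, -1.0]]
wrist_force: [0.5, 0.2, -2.5]
gripper_width: 0.272
gripper_force: 30.0
```

Emit:
{"api": "drive_tool", "payload": {"rows": [[0,0,0,30,0,0,0],[0,0,0,22,0,0,0],[0,0,0,0,0,0,0],[0,0,0,0,0,0,0]]}}

```text
time_s: 9.18
tcp_pos: [0.5193, 0.307, 0.2594]
ee_rot: [[-0.283, -0.959, 0.0], [-0.959, 0.283, 0.002], [-0.002, 0.0, -1.0]]
wrist_force: [-0.6, -0.4, -1.8]
gripper_width: 0.272
gripper_force: 30.0
```

Run:
```python
from h import *
np.set_printoptions(precision=4,suppress=True)
s=sense();T=np.array(s["tcp_pos"]);print(T,s["wrist_force"],s["moment"],s["gripper_width"],np.array(s["ee_rot"]))
sc=capture("scene");pickle.dump(sc,open("l.pkl","wb"))
C=cloud(sc);m=(sc["z_map"]>0)&(np.hypot(C[...,0]-T[0],C[...,1]-T[1])<.05)&(C[...,2]>.1)&(C[...,2]<T[2]-.025)
q=C[m];
for z in np.arange(.12,.28,.01):
    a=q[abs(q[:,2]-z)<.005]
    if len(a):print(round(z,3),len(a),a[:,:2].mean(0),np.ptp(a[:,:2],axis=0),a[:,2].min())
u=proj(sc,[T[0],T[1],T[2]-.06]).astype(int);print(u)
save("l.png",cv2.resize(sc["frame"][u[1]-60:u[1]+60,u[0]-60:u[0]+60],(600,600),interpolation=2))
```

```text
[0.5193 0.307  0.2594] [-0.6102 -0.4014 -1.7554] [ 0.0609 -0.0636  0.0106] 0.2722928827966975 [[-0.2828 -0.9592  0.0004]
 [-0.9592  0.2828  0.0019]
 [-0.0019  0.0001 -1.    ]]
0.16 9 [0.521  0.3055] [0.0033 0.0074] 0.15931586439091636
0.17 12 [0.5213 0.3058] [0.0036 0.0072] 0.1663419199600937
0.18 14 [0.5205 0.3058] [0.0048 0.0076] 0.1753171436970944
0.19 15 [0.5214 0.3059] [0.0037 0.0076] 0.18529475988518396
0.2 15 [0.5209 0.3059] [0.0058 0.0077] 0.19603291848797985
0.21 4 [0.521  0.3052] [0.0029 0.0042] 0.2054234403247808
0.22 48 [0.5279 0.3064] [0.021  0.0278] 0.21702174924739956
0.23 48 [0.528  0.3069] [0.0204 0.0277] 0.22508303220191828
[407 200]
```

View pics/l.png

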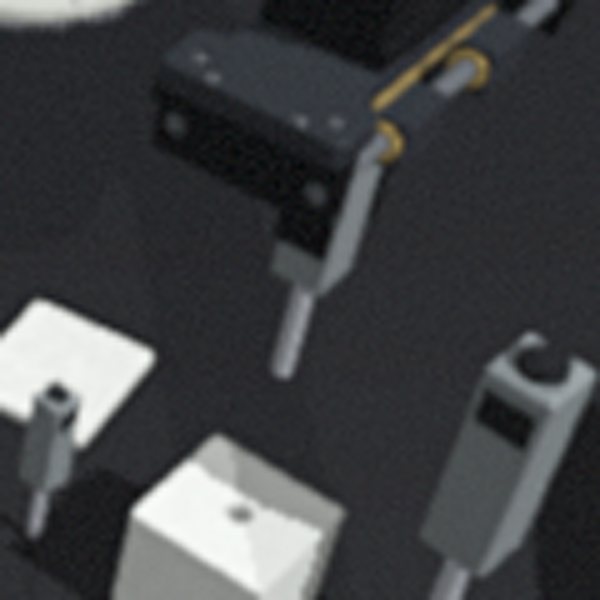

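The grasp is good: the probe hangs straight in the jaws with its tip at z of about 0.155, and the rest at (240,515) is empty. Next: carry to above the ring and tilt along the face normal.

Emit:
{"api": "drive_tool", "payload": {"rows": [[0,1,-15,0,0,0,0],[0,1,-30,0,-0.019,-0.0672,0],[0,1,-30,0,-0.019,-0.0672,0],[0,1,-30,0,-0.019,-0.0672,0],[0,1,-30,0,-0.019,-0.0672,0]]}}

```text
time_s: 9.65
tcp_pos: [0.5235, 0.1695, 0.2566]
ee_rot: [[-0.282, -0.922, 0.265], [-0.959, 0.271, -0.078], [0.0, -0.276, -0.961]]
wrist_force: [0.8, -0.6, -1.2]
gripper_width: 0.271
gripper_force: 30.0
```

Emit:
{"api": "drive_tool", "payload": {"rows": [[0,1,-30,0,-0.019,-0.0672,0],[0,1,-30,0,0,0,0],[0,1,-30,0,0,0,0],[0,0,-27,0,0,0,0],[0,0,0,0,0,0,0]]}}

```text
time_s: 10.07
tcp_pos: [0.5247, 0.0499, 0.2562]
ee_rot: [[-0.287, -0.902, 0.323], [-0.958, 0.27, -0.097], [0.0, -0.337, -0.941]]
wrist_force: [-0.8, 0.9, -1.3]
gripper_width: 0.27
gripper_force: 30.0
```

Emit:
{"api": "drive_tool", "payload": {"rows": [[0,0,0,0,0,0,0],[0,0,0,0,0,0,0],[0,0,0,0,0,0,0],[0,0,0,0,0,0,0]]}}

```text
time_s: 10.4
tcp_pos: [0.5275, 0.0553, 0.2582]
ee_rot: [[-0.281, -0.902, 0.328], [-0.96, 0.265, -0.093], [-0.003, -0.341, -0.94]]
wrist_force: [0.4, 0.2, -1.5]
gripper_width: 0.273
gripper_force: 30.0
```

```bash
cat > err.py <<'E'
from h import *
import sys
from scipy.spatial.transform import Rotation as Ro
np.set_printoptions(precision=4,suppress=True)
n=np.array([-.3292,.0932,.9397]);n/=np.linalg.norm(n);ring=np.array([.587,.038,.0857])
s=sense();T=np.array(s["tcp_pos"]);R=np.array(s["ee_rot"]);pz=-R[:,2]
tip=T-.1039*pz;h=(tip-ring)@n;lat=(tip-ring)-h*n
print(s["time_s"],"F",s["wrist_force"],"F.n",np.dot(s["wrist_force"],n),"tip",tip,"h mm",h*1e3,"lat mm",lat*1e3)
ax=np.cross(pz,n);print("ang err deg",np.degrees(np.arcsin(np.linalg.norm(ax))),"fix rotvec",ax,"tcp shift to 20mm hover",(ring+n*.1239-T)*1e3)
E
python3 err.py
python3 - <<'E'
from h import *
np.set_printoptions(precision=4,suppress=True)
for nm in("scene","top"):
    sc=capture(nm);s=sense();T=np.array(s["tcp_pos"]);ax=np.array(s["ee_rot"])[:,2]
    C=cloud(sc);d=C-T;a=d@ax;r=np.linalg.norm(d-a[...,None]*ax,axis=-1)
    m=(sc["z_map"]>0)&(r<.012)&(a>.05)&(a<.12);q=C[m];aa=a[m]
    if len(q)>5:
        w=np.linalg.svd(q-q.mean(0))[2][0];print(nm,len(q),"axis",w*np.sign(w@ax),"ax",ax,"amax",aa.max(),"mean off",(d[m]-aa[:,None]*ax).mean(0))
    u=proj(sc,[.575,.03,.12]).astype(int);pickle.dump(sc,open("h_%s.pkl"%nm,"wb"))
E
```

```text
10.4 F [ 0.3559  0.2113 -1.4783] F.n -1.4865510808853077 tip [0.5616 0.0457 0.1605] h mm 79.35303887230201 lat mm [0.7423 0.2573 0.2345]
ang err deg 0.04626064005029325 fix rotvec [ 0.     -0.0008  0.0001] tcp shift to 20mm hover [ 18.7166  -5.7926 -56.0333]
scene 71 axis [ 0.3329 -0.0907 -0.9386] ax [ 0.3286 -0.0931 -0.9399] amax 0.10078019183025982 mean off [ 0.0013 -0.0006  0.0005]
```

Emit:
{"api": "drive_tool", "payload": {"rows": [[0,6,-2,-19,0,0,0],[0,6,-2,-19,0,0,0],[0,6,-2,-18,0,0,0],[0,0,0,0,0,0,0],[0,0,0,0,0,0,0]]}}

```text
time_s: 10.92
tcp_pos: [0.5452, 0.0487, 0.2019]
ee_rot: [[-0.282, -0.902, 0.327], [-0.96, 0.265, -0.094], [-0.002, -0.34, -0.94]]
wrist_force: [-0.2, 0.1, -1.5]
gripper_width: 0.274
gripper_force: 30.0
```

Emit:
{"api": "drive_tool", "payload": {"rows": [[0,0,0,0,0,0,0],[0,0,0,0,0,0,0],[0,0,0,0,0,0,0]]}}

```text
time_s: 11.17
tcp_pos: [0.546, 0.0493, 0.2042]
ee_rot: [[-0.281, -0.901, 0.332], [-0.96, 0.266, -0.092], [-0.005, -0.344, -0.939]]
wrist_force: [0.2, -0.5, -1.0]
gripper_width: 0.276
gripper_force: 30.0
```

```bash
python3 err.py
python3 - <<'E'
from h import *
np.set_printoptions(precision=4,suppress=True)
p=wristpic();sc=capture("scene");pickle.dump((p,sc),open("v.pkl","wb"))
R=[.587,.038,.0857]
ims=[]
for q,k in((p,3),(sc,8)):
    u=proj(q,R);print(u);f=q["frame"];x,y=np.clip(u.astype(int),[0,0],[559,419]);w=int(200/k)
    c=f[max(0,y-w):y+w,max(0,x-w):x+w];ims.append(cv2.resize(c,(400,400),interpolation=2))
save("v.png",*ims)
E
```

```text
11.1667 F [ 0.164  -0.5263 -1.0222] F.n -1.0635709723434428 tip [0.5805 0.0398 0.1066] h mm 21.947005659785848 lat mm [ 0.6998 -0.2947  0.2744]
ang err deg 0.16108512012613657 fix rotvec [-0.0012  0.0025 -0.0007] tcp shift to 20mm hover [ 0.1868  0.2537 -2.0313]
[278.1115 208.821 ]
[280.7761 216.3389]
```

View pics/v.png

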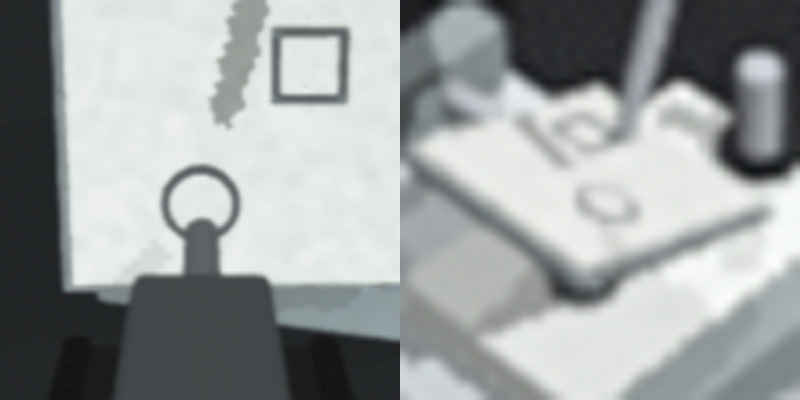

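The wrist crop shows the tip (200,230) heading for the ring centre (201,203), aligned sideways. The square is away at (310,65). Next: approach slowly along the normal.

Emit:
{"api": "drive_tool", "payload": {"rows": [[0,2,-0.6,-5.7,0,0,0],[0,2,-0.6,-5.7,0,0,0],[0,2,-0.6,-5.7,0,0,0],[0,0,0,0,0,0,0],[0,0,0,0,0,0,0]]}}

```text
time_s: 11.68
tcp_pos: [0.5513, 0.0465, 0.1846]
ee_rot: [[-0.282, -0.902, 0.328], [-0.959, 0.266, -0.094], [-0.002, -0.341, -0.94]]
wrist_force: [0.1, 0.1, -1.0]
gripper_width: 0.279
gripper_force: 30.0
```

Emit:
{"api": "drive_tool", "payload": {"rows": [[0,0,0,0,0,0,0],[0,0,0,0,0,0,0],[0,0,0,0,0,0,0]]}}

```text
time_s: 11.93
tcp_pos: [0.5517, 0.047, 0.1858]
ee_rot: [[-0.282, -0.901, 0.33], [-0.959, 0.266, -0.093], [-0.004, -0.342, -0.94]]
wrist_force: [-0.3, -0.4, -0.8]
gripper_width: 0.273
gripper_force: 30.0
```

```bash
python3 err.py
python3 - <<'E'
from h import *
p=wristpic();pickle.dump(p,open("v2.pkl","wb"));u=proj(p,[.587,.038,.0857]).astype(int);print(u)
save("v2.png",cv2.resize(p["frame"][u[1]-50:u[1]+50,u[0]-50:u[0]+50],(500,500),interpolation=2))
E
```

```text
11.9333 F [-0.2963 -0.3948 -0.8126] F.n -0.7028754692036503 tip [0.5859 0.0374 0.0882] h mm 2.6652920874346506 lat mm [-0.1878 -0.8876  0.0222]
ang err deg 0.032775344887344036 fix rotvec [-0.0003  0.0005 -0.0001] tcp shift to 20mm hover [-5.4708  2.5359 16.2799]
[277 217]
```

View pics/v2.png

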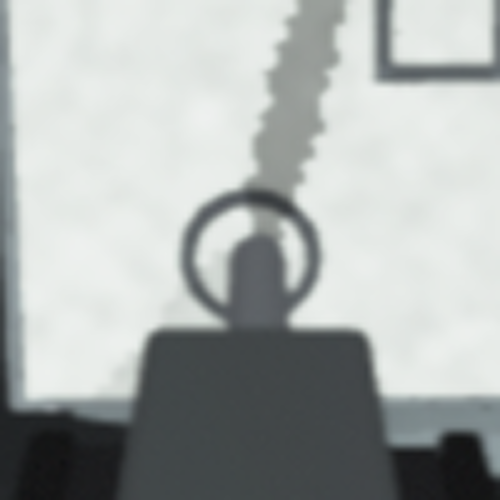

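The tip at (258,262) lies inside the ring, centred at (252,255), under 1 mm off. I add 0.5 mm in x and press on in small steps.

Emit:
{"api": "drive_tool", "payload": {"rows": [[0,1,-0.2,-1.5,0,0,0],[0,0.5,-0.1,-1.5,0,0,0],[0,0.5,-0.1,-1.4,0,0,0],[0,0,0,0,0,0,0],[0,0,0,0,0,0,0]]}}

```text
time_s: 12.4
tcp_pos: [0.5537, 0.0466, 0.1813]
ee_rot: [[-0.282, -0.901, 0.33], [-0.959, 0.266, -0.093], [-0.004, -0.342, -0.94]]
wrist_force: [0.8, -0.4, 0.4]
gripper_width: 0.274
gripper_force: 30.0
```

Emit:
{"api": "drive_tool", "payload": {"rows": [[0,0,0,0,0,0,0],[0,0,0,0,0,0,0],[0,0,0,0,0,0,0]]}}

```text
time_s: 12.65
tcp_pos: [0.5536, 0.0466, 0.1813]
ee_rot: [[-0.282, -0.901, 0.33], [-0.959, 0.266, -0.093], [-0.004, -0.342, -0.94]]
wrist_force: [0.0, 0.3, -0.1]
gripper_width: 0.271
gripper_force: 30.0
```

```bash
python3 err.py
```

```text
12.65 F [ 0.0289  0.2711 -0.1296] F.n -0.10601453125090024 tip [0.5879 0.037  0.0837] h mm -2.24181019407747 lat mm [ 0.1417 -0.8236  0.1313]
ang err deg 0.026023314191412756 fix rotvec [-0.0003  0.0003 -0.0001] tcp shift to 20mm hover [-7.4281  2.9264 20.7777]
```

Emit:
{"api": "drive_tool", "payload": {"rows": [[0,0.3,-0.1,-0.9,0,0,0],[0,0.3,0,-0.9,0,0,0],[0,0,0,0,0,0,0],[0,0,0,0,0,0,0],[0,0,0,0,0,0,0]]}}

```text
time_s: 13.07
tcp_pos: [0.5543, 0.0465, 0.1795]
ee_rot: [[-0.282, -0.901, 0.33], [-0.959, 0.266, -0.093], [-0.004, -0.342, -0.94]]
wrist_force: [-0.5, -0.1, 0.7]
gripper_width: 0.274
gripper_force: 30.0
```

```bash
cat > chk.py <<'E'
from h import *
np.set_printoptions(precision=4,suppress=True)
n=np.array([-.3292,.0932,.9397]);c0=np.array([.576,.0229,.0833])
x=np.array([.9614,-.2752,0]);y=np.array([.2752,.9614,0])
F=[]
for i in range(3):
    p=wristpic();F.append(np.dot(sense()["wrist_force"],n))
    C=cloud(p);d=C-c0;a=d@x;b=d@y
    m=(p["z_map"]>0)&(abs(a)<.035)&(b>-.035)&(b<.0)&(abs(d@n)<.012)
    q=C[m]-c0;print(len(q),"plane offset mm",np.median(q@n)*1e3)
print("F.n",F,np.mean(F))
# tip height of carriage top for reference
sc=capture("scene");pickle.dump((p,sc),open("f.pkl","wb"))
for nm in("scene",):
    for q0 in(pickle.load(open("h_scene.pkl","rb")),sc):
        C=cloud(q0);d=C-c0;m=(q0["z_map"]>0)&(abs(d@x)<.035)&(d@y>-.035)&(d@y<.03)&(abs(d@n)<.012);print("scene off",np.median(d[m]@n)*1e3,m.sum())
E
python3 err.py; python3 chk.py
```

```text
13.0667 F [-0.4719 -0.1091  0.7482] F.n 0.8482758512933652 tip [0.5885 0.0368 0.0819] h mm -4.159339392682024 lat mm [ 0.1487 -0.7709  0.1286]
ang err deg 0.02434032881983165 fix rotvec [-0.0002  0.0003 -0.0001] tcp shift to 20mm hover [-8.067   3.0481 22.5825]
5923 plane offset mm -3.1663501960157494
5925 plane offset mm -3.150175331635455
5917 plane offset mm -3.13772547368656
F.n [np.float64(0.5563567031239111), np.float64(0.2540732492736438), np.float64(0.3088576554292226)] 0.3730958692755925
scene off 0.20099873380661581 376
scene off -2.9682066853373468 354
```

Both cameras show the table sunk about 3.1 mm, and the force agrees. Going 0.85 mm further.

Emit:
{"api": "drive_tool", "payload": {"rows": [[0,0.3,0,-0.8,0,0,0],[0,0,0,0,0,0,0],[0,0,0,0,0,0,0],[0,0,0,0,0,0,0],[0,0,0,0,0,0,0]]}}

```text
time_s: 13.68
tcp_pos: [0.5546, 0.0464, 0.1787]
ee_rot: [[-0.282, -0.901, 0.329], [-0.959, 0.266, -0.093], [-0.004, -0.342, -0.94]]
wrist_force: [-0.3, 0.2, 1.1]
gripper_width: 0.273
gripper_force: 30.0
```

```bash
python3 err.py; python3 chk.py
python3 - <<'E'
from h import *
p,sc=pickle.load(open("f.pkl","rb"))
x,y=277,222
a=cv2.resize(p["frame"][y-50:y+50,x-50:x+50],(400,400),interpolation=2)
b=cv2.resize(sc["frame"][150:280,215:345],(400,400),interpolation=2);save("f.png",a,b)
C=cloud(sc);m=(sc["z_map"]>0)&(C[...,2]>.068)&(C[...,2]<.085)&(C[...,0]<.525)&(C[...,0]>.46)&(C[...,1]>.01)&(C[...,1]<.08)
print("post",C[m].mean(0))
E
```

```text
13.6833 F [-0.2737  0.1915  1.1174] F.n 1.157960916661726 tip [0.5888 0.0368 0.0811] h mm -5.041089589933766 lat mm [ 0.1217 -0.7477  0.1168]
ang err deg 0.01694497148333359 fix rotvec [-0.0001  0.0002 -0.0001] tcp shift to 20mm hover [-8.3401  3.0982 23.4202]
5938 plane offset mm -4.006052528619046
5919 plane offset mm -3.992633347701534
5928 plane offset mm -3.9850030085312045
F.n [np.float64(0.4666858129181075), np.float64(1.0444490682713647), np.float64(0.9303270172722032)] 0.8138206328205585
scene off 0.20099873380661581 376
scene off -3.867428270715736 361
post [0.50124892 0.04633077 0.0740959 ]
```

View pics/f.png

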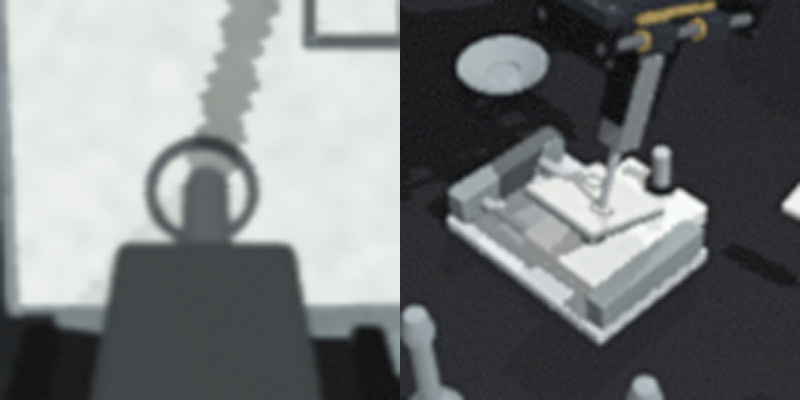

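The tip at (205,188) is inside the ring, centred at (202,190). The table has sunk 4.0 mm, the probe is square to the face within 0.1°, and the carriage is still home. Handing in.

```bash
python3 -c "
from station import *
print(finish_job())"
```

```text
the job is handed in; nothing more can be done
None
```

The job is handed in at about 14 s: the carriage is home against its left stop, and the gripper still holds the probe square to the face with its tip inside the ring and the table sunk about 4.0 mm of 8 mm; no verdict was shown.

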